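Fit the hardwood burnishing sleeve on the edge burnisher

TASK

Fit the dark-brown grooved hardwood sleeve on the leaning spigot of the edge-burnishing machine: with the gripper, push it down over the spring pads until it is fully home on the brass collar, then let go of it. Leave the light-grey sleeve, the jar and the mallet where they are.

Things in the scene. Friction and masses are not known exactly. Their poses are not given: they have to be found in the camera images.
- sleeve_mid (a point): Centre (half-way along, on the axis) of the loose dark-brown hardwood sleeve to be fitted: a straight rigid tube with three shallow grooves round its middle, 38 mm outside diameter, 25 mm bore right through, 90 mm long, about 0.11 kg. z is the tube's axis; either end may go first. It starts upright on the bench, its centre 45 mm up.
- sleeve: The same dark-brown sleeve; origin at the centre of one end face (the lower one at the start), z along its axis to the other end.
- spigot: The machine's fixed steel spigot, 22 mm diameter. Origin on its axis at the upper face of the brass collar, where the sleeve's end must rest (the sleeve's centre is then 45 mm along z). z points out along the spigot, 28 degrees from vertical, leaning to the machine's front, roughly toward the robot; y is level. Collar 34 mm diameter; under it a 60 mm disc and an 84 mm motor.
- spigot_tip (a point): Tip of the spigot, on its axis, 52 mm from the collar. The last 12 mm is a conical nose that tapers from 22 to 10 mm diameter. Clearance between spigot and sleeve bore: 1.5 mm all round. Axes as spigot.
- spigot_pads (a point): Point on the spigot's axis 20 mm from the collar, amid three brass spring pads (10.5 to 29.5 mm from the collar) that stand 2.5 mm proud and are pressed in by the bore. Pushing the sleeve over them takes about 3 to 8 N along the axis; they hold it, so it does not slide home of itself.
- machine: The fixed grey edge burnisher, on a dark steel foot 190 x 130 x 14 mm. Origin on the bench under the machine, z up; its front, to which the spigot leans, faces its -x. The spigot's collar lies at x -20, y 0, z 120 mm in this frame.
- grey_sleeve_mid (a point): Centre of the other sleeve, light grey and smooth, same size as the brown one, standing upright on the bench; not to be used. It and the brown one swap places at random.
- grey_sleeve: The light-grey sleeve; origin at the centre of its lower end, z along its axis.
- jar_mid (a point): Centre of a white screw-top jar, 72 mm diameter, 100 mm high, standing on the bench. Bystander.
- jar: The jar; origin at the centre of its underside, z up.
- mallet_mid (a point): A mallet lying on the bench; this point is the middle of its handle, about 16 mm above the bench; wooden handle 22 mm thick, 180 mm long, along x (its free end droops to the bench), white head 44 mm diameter and 75 mm long (along y) at x 90 mm. Bystander.
Things that resemble listed ones, but are neither listed nor needed, are in the scene too. Several things have the shape of the grey_sleeve; the one meant has the colours described above.

How it is judged:
By the outcome, as a careful person would: the job done as asked, in the order asked, and still so for the second after the job is handed in, with the robot touching nothing.
It also fails if it takes over 40 s, if anything falls off the work surface, if the arm or the gripper's body presses on something with over 40 N, if the wrist force passes 120 N, or if a joint passes its speed limit or range.

ROBOT

A 6-joint arm with a two-finger parallel gripper is mounted at the origin on the work surface. World frame = base frame: x ahead of the robot, y to its left, z up, the work surface at z = 0. Lengths are in m, angles in rad, forces in N, time in s.
With the tool pointing down it reaches from about 0.35 to 0.775 m from the base axis. Payload 7.3 kg.
Tool frame: the origin (TCP) lies between the finger pads; the fingertips stand 14 mm ahead of it and the grasp point (between the pads) lies 5 mm behind it; z points along the fingers, y is the direction in which the jaws open and shut (so a half turn about z gives the same grasp; the last joint's range is limited). The gripper opens to 92 mm and grips with 3 to 60 N. Pads are 19 mm wide; open, the fingers measure 130 mm over their backs; the gripper's body (75 mm by 190 mm) begins 47 mm behind the grasp point.
Start: joints at [1.134, 0.342, 1.524, -0, 1.275, -0.146], TCP at [0.151, 0.503, 0.241] pointing down, gripper open.
Joint ranges: [-2.53, 2.53], [-0.77, 2.02], [0.04, 2.7], [-1, 4.14], [0.28, 2.66], [-3.11, 3.11]. Speed limits (rad/s): [2.57, 2.57, 3.14, 3.14, 3.14, 3.14].

INTERFACE

Orientations are given as [roll, pitch, yaw] about the fixed x, y, z axes, in that order (R = Rz(yaw) Ry(pitch) Rx(roll)).
In Python, from cell import robot gives the robot as it stands.
- The arm moves only by the shell command python3 -m creep 'ROWS' [FORCE]. ROWS is JSON, a list that holds one entry, the list of rows, each a list of 7 numbers: the shift along the tool's x, y, z in cm, then the turn, a rotation vector about the tool's x, y, z in degrees, then the gripper command: -1 is shut, 1 is fully open, values between are in proportion. In form: [[[tx, ty, tz, wx, wy, wz, gripper], ...]]. A call has 1 to 8 rows; each row is the pose to reach, as a shift and turn from the pose measured when the call began, along the tool's axes at that moment; what a row does not reach only later rows make up. A row lasts 1/10 s, in which the tool goes at most 50 mm and 8.59 degrees, less where a joint would pass 70% of its speed; a pose out of reach is approached as far as the arm can. A call with a gripper value outside its range is refused whole. The fingers move at their own pace and stop on an object; FORCE is the grip in N (left out, the last holds). Time passes only in rows, so rows that repeat a pose let the fingers close. It gives the time, the measured TCP pose, the force and the opening at its end, in the units of the state.
- robot.observe(): the state, without advancing time (a new reading comes with each control period).
- robot.read_camera(name): name is "side" or "top"; returns the picture (420x560x3 uint8, red, green, blue); there is no depth.
- robot.camera_params(name): a dict with "camera_matrix" (3x3 intrinsics, pixels), "R" (3x3) and "t" (3): a world point X has camera coordinates R X + t. Camera axes: x right, y down, z forward; pixel columns grow to the right and rows downward; lengths in m; the calibration is good to about 2 mm. A picture is of the moment at which its call begins. camera_params takes no time and is no camera call.
- robot.hand_in(): hands the job in, once; it reports no verdict.
Trained networks look in the newest picture that a camera, given by its name, has taken for a name from the list of things; names that differ only in an ending like _2 or _b are one class to them, and where a whole thing is asked for, a point or a joint stands for the part that bears it (a point fixed in the world has none). Each returns a list of dicts, best first, with "score" (0 to 1); they miss things now and then, are a little off and sometimes report something else, mostly with a low value. They report only what shows in the picture. A call takes as long as a camera call. They do not tell look-alikes from the thing itself.
- robot.look_for(camera, label): "centre" ([x, y, z] in m, in the coordinates of the camera as it stood for that picture, good to about 4 mm: the middle of the surface that is visible of it).
- robot.masks_of(camera, label): "mask" (420x560 bool, what is visible of it).
The state is a dict: "time": time; "qpos": joint angles; "qvel": joint speeds; "joint_efforts": joint torques, N m; "tool_pos": TCP position; "tool_rot": TCP orientation; "contact_force": force on the tool from outside, world axes, zero at the start; "torque": the same for the moment, N m; "opening": finger opening in m.
Only numpy, scipy, OpenCV 4.12 (cv2) and the standard library are available. Lean on these libraries where they do the work, as an engineer would, in place of code of your own. Each camera call takes 0.05 s, during which the arm holds its last target.

## Working session

There is one attempt and no reset: what is moved stays moved. The work goes in short steps, Python scripts to look and compute and a shell command to move; the robot and the scene stay as the last step left them, time stands still between calls to the robot, and variables do not carry over. Pictures are saved under pics/ and viewed, and the job is handed in when it is done.

```bash
mkdir -p pics; ls; python3 - <<'E'
from cell import robot
import cv2
print(robot.observe())
for c in ("side","top"):
    im=robot.read_camera(c); cv2.imwrite(f"pics/{c}0.png",im[:,:,::-1])
    p=robot.camera_params(c); print(c,p)
    for l in ("sleeve","spigot","machine","spigot_tip","grey_sleeve","sleeve_mid","jar","mallet"):
        import numpy as np
        for d in robot.look_for(c,l):
            print(l,round(d["score"],2),np.round(p["R"].T@(np.array(d["centre"])-p["t"]),3), np.round((lambda v:v[:2]/v[2])(p["camera_matrix"]@np.array(d["centre"]))))
E
```

```text
pics
{'time': 0.0, 'qpos': array([ 1.13397970e+00,  3.42726020e-01,  1.52499377e+00, -2.41972717e-05,
        1.27545434e+00, -1.45991958e-01]), 'qvel': array([ 9.75522463e-04, -6.24277456e-05,  2.10945698e-04,  9.53003119e-05,
        1.66302220e-03, -9.02135648e-04]), 'joint_efforts': array([-2.35268431e-03, -4.31223428e+01, -2.44216847e+01,  7.15437136e-02,
        5.58045530e-02, -1.49322241e-04]), 'tool_pos': array([0.15035301, 0.5025994 , 0.24005138]), 'tool_rot': array([-3.14002464e+00, -2.07170703e-04,  2.85077488e+00]), 'contact_force': array([-0.09667937, -0.14849833,  0.30410107]), 'torque': array([-0.01886052,  0.01075396,  0.0423098 ]), 'opening': 0.09183795817218404}
side {'camera_matrix': array([[406.97292918,   0.        , 271.81660676],
       [  0.        , 406.97292918, 212.06372341],
       [  0.        ,   0.        ,   1.        ]]), 'R': array([[ 0.98314398, -0.18228046, -0.01420342],
       [-0.12821361, -0.6319746 , -0.76430974],
       [ 0.13034253,  0.75324759, -0.64469286]]), 't': array([-0.54189248,  0.1534322 ,  1.08144944])}
sleeve 0.86 [0.526 0.071 0.056] [259. 211.]
spigot 0.48 [ 0.662 -0.156  0.138] [329. 238.]
machine 0.96 [ 0.688 -0.188  0.03 ] [340. 277.]
spigot_tip 0.49 [ 0.655 -0.153  0.137] [326. 238.]
grey_sleeve 0.78 [0.476 0.18  0.056] [237. 191.]
grey_sleeve 0.67 [0.512 0.346 0.076] [241. 156.]
sleeve_mid 0.6 [0.534 0.074 0.055] [261. 211.]
jar 0.9 [0.651 0.09  0.071] [299. 198.]Traceback (most recent call last):
  File "<stdin>", line 9, in <module>
ValueError: it knows: grey_sleeve, grey_sleeve_mid, jar, jar_mid, machine, mallet_mid, sleeve, sleeve_mid, spigot, spigot_pads, spigot_tip
```

```bash
cat > h.py <<'E'
from cell import robot
import cv2, numpy as np
def px(c,X):
    p=robot.camera_params(c); v=p["camera_matrix"]@(p["R"]@np.array(X)+p["t"]); return v[:2]/v[2]
def ray(c,uv):
    p=robot.camera_params(c); d=p["R"].T@np.linalg.inv(p["camera_matrix"])@np.array([uv[0],uv[1],1.]); return -p["R"].T@p["t"],d/np.linalg.norm(d)
def crop(c,name,x0,y0,x1,y1,s,pts=()):
    im=robot.read_camera(c)[:,:,::-1].copy()
    cr=cv2.resize(im[y0:y1,x0:x1],None,fx=s,fy=s,interpolation=cv2.INTER_CUBIC)
    for X in pts:
        u=px(c,X); cv2.circle(cr,tuple(int(round(a)) for a in ((u[0]-x0+.5)*s,(u[1]-y0+.5)*s)),2,(0,0,255),-1)
    cv2.imwrite(f"pics/{name}.png",cr)
E
python3 - <<'E'
from h import *
for c in ("top",):
    im=robot.read_camera(c); cv2.imwrite(f"pics/{c}0.png",im[:,:,::-1])
    p=robot.camera_params(c); print(c,p)
    for l in ("sleeve","spigot","machine","spigot_tip","grey_sleeve","sleeve_mid","jar"):
        for d in robot.look_for(c,l):
            print(l,round(d["score"],2),np.round(p["R"].T@(np.array(d["centre"])-p["t"]),3), np.round((lambda v:v[:2]/v[2])(p["camera_matrix"]@np.array(d["centre"]))))
E
```

```text
top {'camera_matrix': array([[522.31791631,   0.        , 269.23006575],
       [  0.        , 522.31791631, 207.37638878],
       [  0.        ,   0.        ,   1.        ]]), 'R': array([[ 0.01044432, -0.99989024, -0.01050848],
       [-0.99818204, -0.00980149, -0.05946881],
       [ 0.05935928,  0.01111049, -0.99817485]]), 't': array([-0.00708015,  0.57074229,  1.24821332])}
sleeve 0.64 [0.534 0.083 0.089] [232. 221.]
spigot 0.65 [ 0.666 -0.146  0.148] [335. 161.]
machine 0.89 [ 0.692 -0.16   0.016] [335. 158.]
machine 0.36 [0.657 0.113 0.1  ] [219. 167.]
spigot_tip 0.71 [ 0.66  -0.148  0.148] [336. 164.]
grey_sleeve 0.78 [0.515 0.347 0.078] [118. 228.]
grey_sleeve 0.55 [0.501 0.273 0.077] [150. 235.]
grey_sleeve 0.51 [0.476 0.193 0.08 ] [184. 246.]
sleeve_mid 0.75 [0.531 0.089 0.087] [229. 223.]
jar 0.95 [0.658 0.113 0.102] [219. 166.]
```

View pics/side0.png

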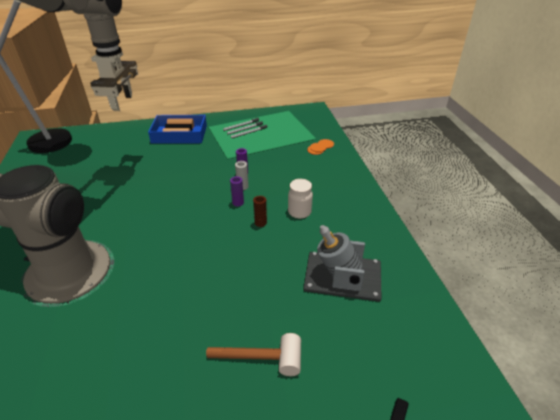

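View pics/top0.png

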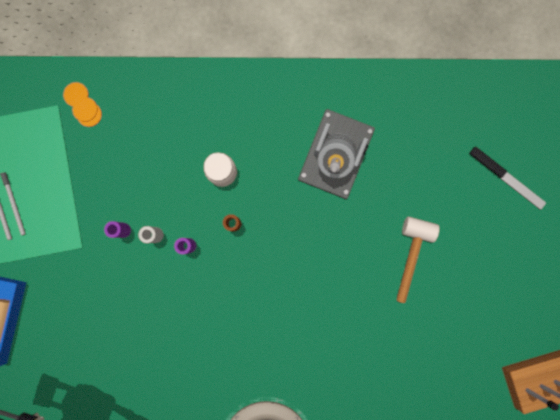

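Cylinders in the top view are purple (117,230), light grey (150,235), purple (184,246) and dark brown (232,223). The brown one fits the description (side view 260,211). I'll confirm it in a crop and look at the machine closely.

```bash
python3 - <<'E'
from h import *
ims=[]
for c,b in (("side",(225,140,325,240)),("side",(295,215,395,315)),("top",(190,150,290,250)),("top",(285,100,385,200))):
    im=robot.read_camera(c)[:,:,::-1]; x0,y0,x1,y1=b
    ims.append(cv2.resize(im[y0:y1,x0:x1],(300,300) ,interpolation=cv2.INTER_CUBIC))
cv2.imwrite("pics/crops.png",np.vstack([np.hstack(ims[:2]),np.hstack(ims[2:])]))
for c in("side","top"):
    robot.read_camera(c)
    for l in("sleeve","spigot","machine"):
        for d in robot.masks_of(c,l):
            ys,xs=np.nonzero(d["mask"]);r=cv2.minAreaRect(np.c_[xs,ys].astype(np.float32)); print(c,l,round(d["score"],2),xs.min(),xs.max(),ys.min(),ys.max(),len(xs),r)
E
```

```text
side sleeve 0.55 253 266 196 227 378 ((259.524169921875, 211.41033935546875), (31.181396484375, 12.507790565490723), 86.633544921875)
side spigot 0.48 321 336 226 248 237 ((327.5, 236.5), (22.807889938354492, 12.969193458557129), 63.43495178222656)
side machine 0.63 302 381 226 301 4083 ((345.3471984863281, 263.14630126953125), (79.8929672241211, 67.99823760986328), 7.594642639160156)
top sleeve 0.66 224 240 216 230 134 ((232.0, 223.0), (14.0, 16.0), 90.0)
top spigot 0.6 329 343 155 171 201 ((336.0, 163.0), (16.0, 14.0), 90.0)
top spigot 0.22 398 438 218 301 1111 ((418.3763732910156, 260.5458984375), (34.468685150146484, 83.37886047363281), 4.83042049407959)
top machine 0.9 299 373 110 198 4017 ((336.4827575683594, 153.79310607910156), (53.48025894165039, 77.24925994873047), 21.801410675048828)
top machine 0.53 329 343 155 171 192 ((335.0000305175781, 162.50001525878906), (13.435027122497559, 16.26345443725586), 45.0)
```

View pics/crops.png

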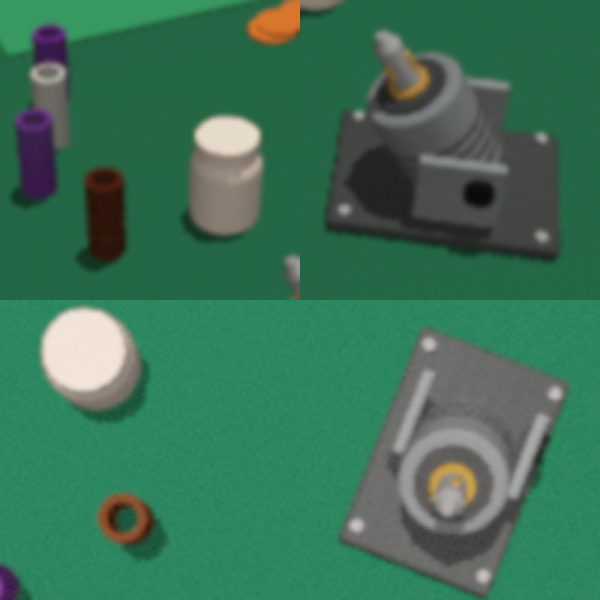

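```bash
cat > fit.py <<'E'
from h import *
from scipy.optimize import least_squares
C=np.array([[95,65],[95,-65],[-95,65],[-95,-65]])/1000
top=np.array([[326.7,109.3],[374.3,126.7],[298.3,180],[347.3,199]])-.5
side=np.array([[310,252.3],[381,260],[304.3,289],[380.7,299.]])-.5
def M(q,P):
    P=np.array(P);c,s=np.cos(q[2]),np.sin(q[2]); return np.array([q[0]+c*P[0]-s*P[1],q[1]+s*P[0]+c*P[1],P[2]])
def fp(q,off):
    return [M(q,[a,b,.014])for a,b in C]
if __name__=="__main__":
    # corners: top image up=+x, left=+y ; side image right=+x, up=+y
    def res(q,w=("top","side")):
        r=[]
        F=fp(q,0)
        for X,u in zip(F,top):
            if "top" in w: r+=list(px("top",X)-u)
        so=side[[0,1,2,3]]
        # order in F: (+x,+y),(+x,-y),(-x,+y),(-x,-y)
        m={0:None}
        for X,u in zip(F,sidemap): 
            if "side" in w:r+=list(px("side",X)-u)
        return r
    sidemap=None
    q0=[.70,-.16,-.4]
    r=least_squares(lambda q:res(q,("top",)) if sidemap else [a for X,u in zip(fp(q,0),top) for a in px("top",X)-u],q0)
    q=r.x; print("top",q,np.degrees(q[2]),np.round(r.fun,1))
    for X in fp(q,0): print("side pred",px("side",X))
    np.save("q.npy",q)
E
python3 fit.py
```

```text
top [ 0.70523135 -0.16317092 -0.36060879] -20.661361949055248 [-1.1 -1.   1.1  0.5 -0.5  0.1  0.5  0.4]
side pred [379.9164059  258.87900946]
side pred [381.16396484 297.94833181]
side pred [308.29850854 250.5038398 ]
side pred [302.56583485 287.69992302]
```

```bash
cat > fit2.py <<'E'
from h import *
from fit import M,C,top,side
from scipy.optimize import least_squares
sm=side[[1,3,0,2]]
F=lambda q:[M(q,[a,b,.014])for a,b in C]
res=lambda q:[a for X,u,v in zip(F(q),top,sm) for a in list(px("top",X)-u)+list(px("side",X)-v)]
r=least_squares(res,[.7,-.16,-.36]);q=r.x;print(q,np.degrees(q[2]),np.round(r.fun,1));np.save("q.npy",q)
s,c=np.sin(np.radians(28)),np.cos(np.radians(28))
sp=lambda d,r=0,a=0:M(q,[-.02-s*d+c*r*np.cos(a),r*np.sin(a),.12+c*d+s*r*np.cos(a)])
print("collar",sp(0),"tip",sp(.052))
pts=[sp(0,.017,a)for a in np.linspace(0,6.28,13)]+[sp(.052,.005,a)for a in np.linspace(0,6.28,7)]+[sp(.04,.011,a)for a in np.linspace(0,6.28,9)]+F(q)
crop("side","ms",295,215,385,305,6,pts);crop("top","mt",290,105,380,205,6,pts)
a=cv2.imread("pics/ms.png");b=cv2.imread("pics/mt.png");cv2.imwrite("pics/m.png",cv2.resize(np.hstack([a,b[:540]]),(800,400)))
E
python3 fit2.py
```

```text
[ 0.70559259 -0.16414329 -0.36234633] -20.76091561977081 [-0.6 -1.2 -0.3 -0.3  1.5  0.4  1.2 -0.2 -0.2 -0.1 -0.9 -1.1  0.8  0.3
 -1.  -0.6]
collar [ 0.68689124 -0.15705391  0.12      ] tip [ 0.66406388 -0.14840042  0.16591327]
```

View pics/m.png

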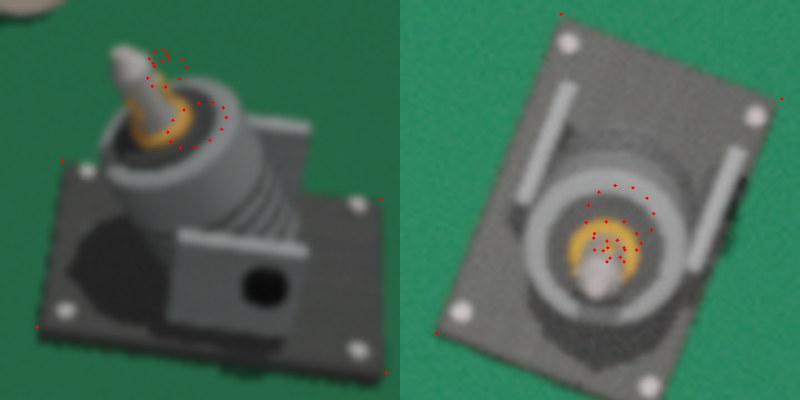

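The foot corners fit, but the spigot shows about 20 mm further forward than predicted, so the foot is not centred on the machine origin. I'll use the foot for yaw only and fit position from the spigot itself.

```bash
python3 - <<'E'
from h import *
crop("side","ss",312,220,352,260,10);crop("top","st",315,140,355,180,10)
a=cv2.imread("pics/ss.png");b=cv2.imread("pics/st.png");cv2.imwrite("pics/s2.png",np.hstack([a,b]))
E
```

```text
(no output)
```

View pics/s2.png

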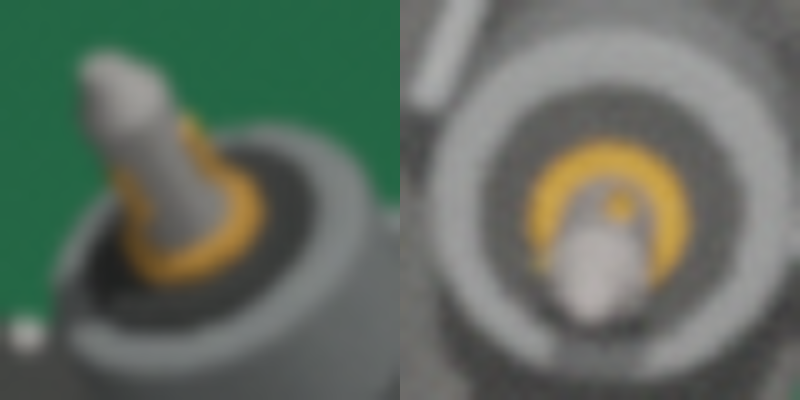

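```bash
cat > fit3.py <<'E'
from h import *
from scipy.optimize import least_squares
yaw0=np.load("q.npy")[2]
s,c=np.sin(np.radians(28)),np.cos(np.radians(28))
def ax(yaw): return np.array([-s*np.cos(yaw),-s*np.sin(yaw),c])
def sp(q,d,r=0,a=0):
    z=ax(q[3]); y=np.array([-np.sin(q[3]),np.cos(q[3]),0]); x=np.cross(y,z)
    return q[:3]+z*d+r*(np.cos(a)*x+np.sin(a)*y)
S=lambda x,y:np.array([311.5+x/10,219.5+y/10]);T=lambda x,y:np.array([314.5+(x-400)/10,139.5+y/10])
# (cam,d,ang or None,pixel)
obs=[("side",0,S(193,215)),("side",.040,S(127,112)),("side",.052,S(103,68)),("top",0,T(609,222)),("top",.052,T(588,292))]
def res(q): return np.concatenate([px(k,sp(q,d))-u for k,d,u in obs])
if __name__=="__main__":
    for name,f,x0 in (("yawfix,zfix",lambda v:[v[0],v[1],.12,yaw0],[.67,-.15]),("yawfree",lambda v:[v[0],v[1],.12,v[2]],[.67,-.15,yaw0]),("all free",lambda v:v,[.67,-.15,.12,yaw0])):
        r=least_squares(lambda v:res(np.array(f(v))),x0);q=np.array(f(r.x));print(name,np.round(q,4),np.round(np.degrees(q[3]),1),np.round(r.fun,1))
        if name=="yawfix,zfix":
            np.save("sp.npy",q);Q=q
    A=np.linspace(0,6.28,25)
    pts=[sp(Q,0,.017,a)for a in A]+[sp(Q,.052,.005,a)for a in A[::3]]+[sp(Q,.04,.011,a)for a in A[::2]]
    crop("side","ss",312,220,352,260,10,pts);crop("top","st",315,140,355,180,10,pts)
    a=cv2.imread("pics/ss.png");b=cv2.imread("pics/st.png");cv2.imwrite("pics/s3.png",np.hstack([a,b]))
E
python3 fit3.py
```

```text
yawfix,zfix [ 0.6692 -0.1494  0.12   -0.3623] -20.8 [-0.1  0.3 -0.4 -1.1 -0.1 -0.3  0.1 -0.4  0.6 -0. ]
yawfree [ 0.6692 -0.1494  0.12   -0.3577] -20.5 [-0.1  0.3 -0.4 -1.1 -0.1 -0.2  0.1 -0.4  0.7  0. ]
all free [ 0.6695 -0.1489  0.1182 -0.3648] -20.9 [-0.1  0.7 -0.3 -0.7 -0.   0.1 -0.2 -0.4  0.3 -0.1]
```

View pics/s3.png

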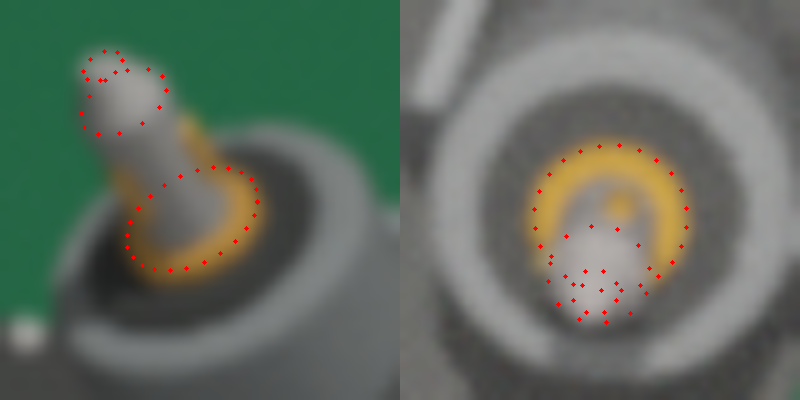

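Overlay fits both views well (side tip at 322,226; top collar at 335,162), so the spigot is measured. Next is the sleeve.

```bash
cat > fit4.py <<'E'
from h import *
from scipy.optimize import least_squares
A=np.linspace(0,6.28,25)
ring=lambda x,y,z,r=.019:[np.array([x+r*np.cos(a),y+r*np.sin(a),z])for a in A]
obs=[("top",.09,(231.2,222.8)),("side",.09,(259.6,199.6))]
for o in (obs,obs[:1],obs[1:]):
    r=least_squares(lambda v:np.concatenate([px(k,[v[0],v[1],z])-np.array(u) for k,z,u in o]),[.53,.08]);print(r.x,np.round(r.fun,1))
    if len(o)==2: x,y=r.x
np.save("sl.npy",[x,y])
pts=ring(x,y,.09)+ring(x,y,0.)
crop("side","a",240,190,280,230,10,pts);crop("top","b",210,203,250,243,10,pts)
cv2.imwrite("pics/s4.png",np.hstack([cv2.imread("pics/a.png"),cv2.imread("pics/b.png")]))
E
python3 fit4.py
```

```text
[0.53122041 0.08369855] [ 0.2 -0.4 -0.5 -0.3]
[0.53036555 0.08422469] [0. 0.]
[0.53241235 0.08186813] [ 0. -0.]
```

View pics/s4.png

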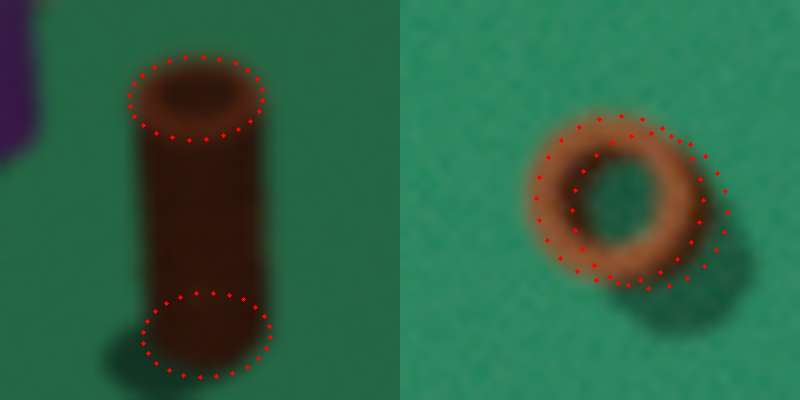

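```bash
cat > go.py <<'E'
from h import *
from scipy.spatial.transform import Rotation as Ro
def cur():
    o=robot.observe(); return o["tool_pos"],Ro.from_euler("xyz",o["tool_rot"]),o
def rel(P,R=None):
    p,r,o=cur(); t=r.inv().apply(np.array(P)-p)*100
    w=np.degrees((r.inv()*R).as_rotvec()) if R is not None else np.zeros(3)
    return np.round(t,2),np.round(w,2)
def Rdown(az): # tool z down, tool y azimuth az
    y=np.array([np.cos(az),np.sin(az),0]);z=np.array([0,0,-1.]);return Ro.from_matrix(np.c_[np.cross(y,z),y,z])
def Rfit():
    yaw=np.load("sp.npy")[3]; s,c=np.sin(np.radians(28)),np.cos(np.radians(28))
    z=-np.array([-s*np.cos(yaw),-s*np.sin(yaw),c]); y0=np.array([np.cos(yaw),np.sin(yaw),0]); x=np.cross(y0,z);x/=np.linalg.norm(x)
    return Ro.from_matrix(np.c_[x,np.cross(z,x),z])
E
python3 - <<'E'
from go import *
x,y=np.load("sl.npy");yaw=np.load("sp.npy")[3]
print(rel([x,y,.2],Rdown(yaw)),cur()[1].as_matrix().round(3))
print(Rfit().as_matrix().round(3), np.degrees((Rdown(yaw).inv()*Rfit()).as_rotvec()))
E
```

```text
(array([-48.49, -29.25,   4.07]), array([ 0. , -0. , 94.1])) [[-0.958  0.287  0.   ]
 [ 0.287  0.958  0.   ]
 [-0.     0.    -1.   ]]
[[ 0.354  0.826  0.439]
 [ 0.935 -0.313 -0.166]
 [ 0.     0.469 -0.883]] [-2.80000000e+01 -1.60621286e-15  1.28497028e-14]
```

```bash
python3 -m creep '[[[-4,-2.4,0,0,0,8,0.6],[-8,-4.9,0,0,0,16,0.6],[-12,-7.3,0,0,0,24,0.6],[-16,-9.7,0,0,0,31,0.6],[-20,-12,0,0,0,39,0.6],[-24,-14.5,0,0,0,47,0.6],[-28,-17,0,0,0,55,0.6],[-32,-19.3,0,0,0,62,0.6]]]' 40; python3 - <<'E'
from go import *
x,y=np.load("sl.npy");yaw=np.load("sp.npy")[3]
print(rel([x,y,.2],Rdown(yaw)),cur()[2]["qpos"])
E
```

```text
time: 2.6
tool_pos: [0.4027, 0.2246, 0.241]
tool_rot: [3.141, -0.0, 1.763]
contact_force: [0.7, 0.4, -0.1]
opening: 0.0733
(array([-16.29,   9.92,   4.1 ]), array([ 3.000e-02, -2.000e-02,  3.177e+01])) [3.42262706e-01 2.24385830e-01 1.68903891e+00 1.32019210e-04
 1.22750288e+00 1.49994604e-01]
```

```bash
python3 -m creep '[[[-4,2.4,1,0,0,8,0.6],[-8,4.9,2,0,0,16,0.6],[-12,7.3,3,0,0,24,0.6],[-16,9.7,4.1,0,0,31.8,0.6],[-16.3,9.9,4.1,0,0,31.8,0.6],[-16.3,9.9,4.1,0,0,31.8,0.6]]]'; python3 - <<'E'
from go import *
x,y=np.load("sl.npy");yaw=np.load("sp.npy")[3]
print(rel([x,y,.061],Rdown(yaw)),cur()[2]["qpos"])
cv2.imwrite("pics/g1.png",np.vstack([robot.read_camera("side")[120:300,160:440,::-1],robot.read_camera("top")[120:300,120:400,::-1]]).repeat(2,0).repeat(2,1)[:, :])
i=cv2.imread("pics/g1.png");cv2.imwrite("pics/g1.png",np.hstack([i[:360],i[360:]])[:,:])
i=cv2.imread("pics/g1.png");cv2.imwrite("pics/g1.png",cv2.resize(i,(800,257)))
E
```

```text
time: 3.2
tool_pos: [0.5313, 0.0826, 0.1994]
tool_rot: [-3.141, -0.0, 1.207]
contact_force: [-0.0, 0.8, 0.5]
opening: 0.0735
(array([ 0.09, -0.03, 13.84]), array([-0.05, -0.01, -0.1 ])) [1.14301505e-02 4.01653168e-01 1.55321849e+00 5.72836464e-04
 1.18750312e+00 3.75235327e-01]
```

View pics/g1.png

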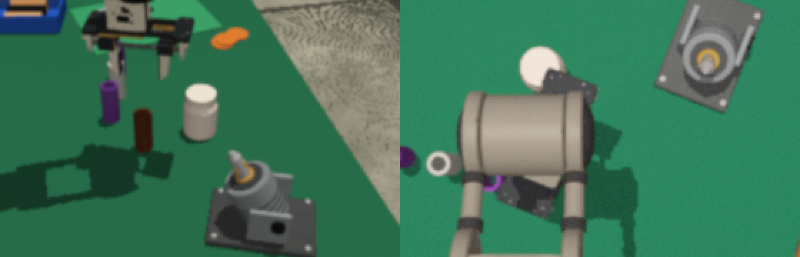

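The open jaws hang above the brown sleeve (crop 143,130), with the spigot clear at (240,165). I'll descend.

```bash
python3 -m creep '[[[0.1,0,3,0,0,0,0.6],[0.1,0,6,0,0,0,0.6],[0.1,0,9,0,0,0,0.6],[0.1,0,11.5,0,0,0,0.6],[0.1,0,13.5,0,0,0,0.6],[0.1,0,13.8,0,0,0,0.6],[0.1,0,13.8,0,0,0,0.6]]]'; python3 - <<'E'
from go import *
crop("side","g2",220,150,320,240,7)
E
```

```text
time: 4.0
tool_pos: [0.5304, 0.0864, 0.0627]
tool_rot: [-3.141, -0.001, 1.212]
contact_force: [-0.4, 0.3, 0.1]
opening: 0.0732
```

View pics/g2.png

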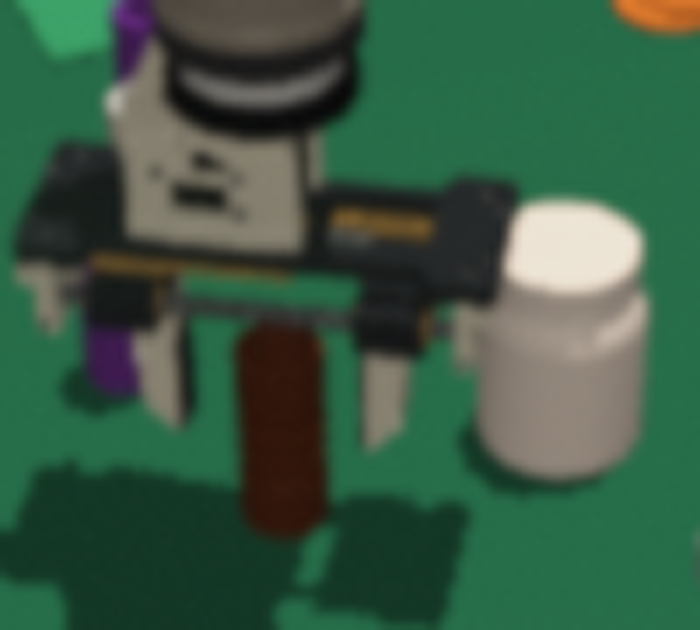

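The sleeve stands between the jaws (crop 283,430), and the jar is clear of the body to the right. Checking the offset.

```bash
python3 - <<'E'
from go import *
x,y=np.load("sl.npy");yaw=np.load("sp.npy")[3]
for i in range(3):
    print(cur()[0],rel([x,y,.061],Rdown(yaw))); robot.read_camera("top")
E
```

```text
[0.53110012 0.08618393 0.06333633] (array([-0.23,  0.1 ,  0.23]), array([ 0.07, -0.08,  0.15]))
[0.531447   0.0859774  0.06362614] (array([-0.22,  0.06,  0.26]), array([ 0.12, -0.09,  0.13]))
[0.53158775 0.08582482 0.06370889] (array([-0.21,  0.04,  0.27]), array([ 0.14, -0.1 ,  0.11]))
```

```bash
python3 -m creep '[[[-0.2,0,0.2,0,0,0,0.6],[-0.2,0,0.2,0,0,0,0],[-0.2,0,0.2,0,0,0,-1],[-0.2,0,0.2,0,0,0,-1],[-0.2,0,0.2,0,0,0,-1],[-0.2,0,0.2,0,0,0,-1],[-0.2,0,0.2,0,0,0,-1],[-0.2,0,0.2,0,0,0,-1]]]' 40;  python3 - <<'E'
from go import *
print(cur()[2]["contact_force"],cur()[0])
E
```

```text
time: 5.0
tool_pos: [0.5309, 0.0838, 0.0616]
tool_rot: [3.139, -0.002, 1.21]
contact_force: [-0.7, -0.1, 0.3]
opening: 0.0376
[-0.68116852 -0.14163055  0.25175903] [0.53086549 0.08378277 0.06157164]
```

Gripped, with an opening of 37.6 mm against the 38 mm outside diameter. Now lift and work out the pre-insertion pose, 30 mm off the tip.

```bash
python3 -m creep '[[[0,0,-3,0,0,0,-1],[0,0,-7,0,0,0,-1],[0,0,-11,0,0,0,-1],[0,0,-15,0,0,0,-1],[0,0,-18,0,0,0,-1],[0,0,-18,0,0,0,-1]]]'; cat >> go.py <<'E'
def tgt(d,L=.0616):
    q=np.load("sp.npy"); a=-Rfit().as_matrix()[:,2]; return q[:3]+a*(d+L)
E
python3 - <<'E'
from go import *
print(tgt(.082),rel(tgt(.082),Rfit()),cur()[2]["qpos"])
E
```

```text
time: 5.6
tool_pos: [0.5323, 0.0837, 0.246]
tool_rot: [3.131, -0.005, 1.21]
contact_force: [0.2, -0.4, -2.3]
opening: 0.0376
[ 0.60612185 -0.12552224  0.24679127] (array([-1.697e+01,  1.429e+01, -1.000e-02]), array([-27.41,  -0.3 ,   0.03])) [1.33318411e-02 3.56918429e-01 1.48678814e+00 8.27230354e-04
 1.28649532e+00 3.73702553e-01]
```

```bash
python3 -m creep '[[[-3,2.5,0,-5,0,0,-1],[-6,5,0,-10,0,0,-1],[-9,7.6,0,-15,0,0,-1],[-12,10.1,0,-20,0,0,-1],[-15,12.6,0,-25,-0.3,0,-1],[-17,14.3,0,-27.4,-0.3,0,-1],[-17,14.3,0,-27.4,-0.3,0,-1],[-17,14.3,0,-27.4,-0.3,0,-1]]]'; python3 - <<'E'
from go import *
print(tgt(.082),rel(tgt(.082),Rfit()),cur()[2]["qpos"])
q=np.load("sp.npy");p,r,_=cur()
A=np.linspace(0,6.28,25)
pts=[p+r.apply([.019*np.cos(a),.019*np.sin(a),.0616]) for a in A]
import fit3
pts+=[fit3.sp(q,d) for d in np.arange(0,.14,.008)]
crop("side","f1",280,170,360,250,5,pts);crop("top","f2",290,120,370,200,5,pts)
cv2.imwrite("pics/f.png",np.hstack([cv2.imread("pics/f1.png"),cv2.imread("pics/f2.png")]))
E
```

```text
time: 6.4
tool_pos: [0.6052, -0.1258, 0.2451]
tool_rot: [2.657, -0.0, 1.208]
contact_force: [0.3, 0.1, -1.6]
opening: 0.038
[ 0.60612185 -0.12552224  0.24679127] (array([ 0.06,  0.15, -0.11]), array([-0.21,  0.02, -0.04])) [-0.31863291  0.28660596  1.69525542 -0.03306735  0.67541125  0.0651697 ]
```

View pics/f.png

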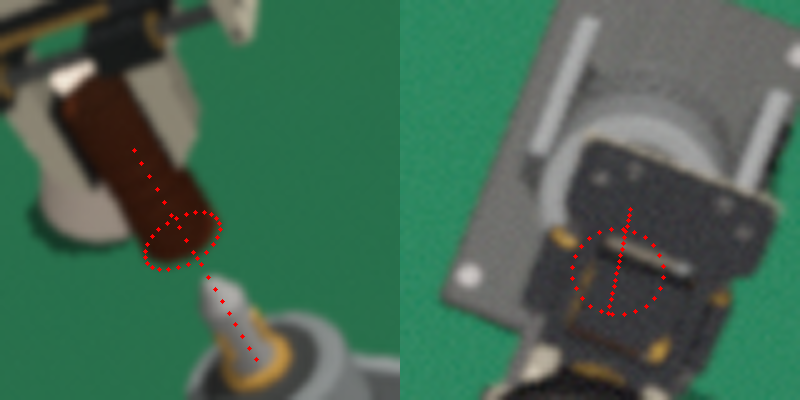

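```bash
cat > ax.py <<'E'
from go import *
import fit3
def seg(c="side"):
    im=robot.read_camera(c).astype(int); r,g,b=im[...,0],im[...,1],im[...,2]
    m=((r>g*1.6)&(r<130)&(r-b>15)&(b<50)).astype(np.uint8)
    n,l,st,_=cv2.connectedComponentsWithStats(m); k=1+np.argmax(st[1:,4]); return im,l==k
if __name__=="__main__":
    im,m=seg(); ys,xs=np.nonzero(m); print(len(xs),xs.min(),xs.max(),ys.min(),ys.max())
    q=np.load("sp.npy")
    u0,u1=px("side",fit3.sp(q,.05)),px("side",fit3.sp(q,.13)); d=(u1-u0)/np.linalg.norm(u1-u0); n=np.array([-d[1],d[0]])
    P=np.c_[xs,ys]-u0; s=P@d; t=P@n
    for a in np.arange(np.floor(s.min()),s.max(),2):
        k=(s>=a)&(s<a+2)
        if k.sum()>3: print(a,round(t[k].min(),1),round(t[k].max(),1),round((t[k].min()+t[k].max())/2,2))
    p,r,_=cur(); print("TCP-based offset px",(px("side",p+r.apply([0,0,.0616]))-u0)@n,(px("side",p+r.apply([0,0,.0]))-u0)@n)
    v=np.zeros((420,560,3),np.uint8)+im.astype(np.uint8)[:,:,::-1];v[m]=(0,0,255);cv2.imwrite("pics/seg.png",cv2.resize(v[170:250,280:360],(480,480)))
    print("mm/px", 1000/np.linalg.norm(px("side",fit3.sp(q,.08,.001,np.pi/2))-px("side",fit3.sp(q,.08)))/1000, n, [ (px("side",fit3.sp(q,.08,.01,a))-px("side",fit3.sp(q,.08)))@n for a in (0,np.pi/2)])
E
python3 ax.py
```

```text
496 292 322 185 220
9.0 -5.4 6.3 0.48
11.0 -6.6 6.8 0.12
13.0 -6.4 7.0 0.26
15.0 -5.9 6.6 0.34
17.0 -6.6 6.7 0.05
19.0 -6.5 6.9 0.2
21.0 -6.4 6.5 0.09
23.0 -6.7 5.3 -0.7
25.0 -6.6 4.6 -0.99
27.0 -6.4 4.7 -0.84
29.0 -7.6 4.9 -1.38
31.0 -8.0 4.5 -1.74
33.0 -7.9 4.7 -1.59
35.0 -8.2 4.8 -1.7
37.0 -8.1 5.0 -1.55
39.0 -7.9 4.6 -1.66
41.0 -7.8 4.8 -1.51
43.0 -8.1 4.9 -1.62
45.0 -8.0 4.5 -1.72
47.0 -3.9 1.9 -0.97
TCP-based offset px -0.1557822185222646 -0.13317994380788356
mm/px 3.533191088714141 [ 0.86331858 -0.50465933] [np.float64(3.994484430853474), np.float64(1.7566598034669894)]
```

View pics/seg.png

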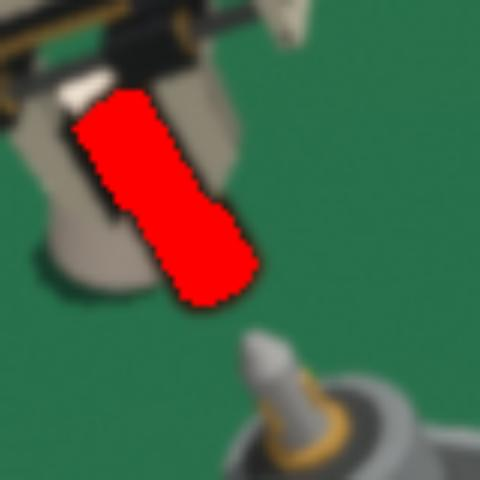

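In the side view the sleeve is parallel to the spigot axis and centred on it within about 0.3 px, with the mouth at about (316,218) and the tip at (322,226). Advancing onto the nose, watching force.

```bash
python3 -m creep '[[[0.1,0.15,0.8,-0.2,0,0,-1],[0.1,0.15,1.6,-0.2,0,0,-1],[0.1,0.15,2.4,-0.2,0,0,-1],[0.1,0.15,3.2,-0.2,0,0,-1],[0.1,0.15,3.2,-0.2,0,0,-1]]]'; python3 - <<'E'
from go import *
p,r,o=cur();print("err",rel(tgt(.045),Rfit()),"F tool",r.inv().apply(o["contact_force"]).round(2),"T",r.inv().apply(o["torque"]).round(2))
E
python3 ax.py | head -12
```

```text
time: 7.05
tool_pos: [0.6214, -0.1295, 0.2168]
tool_rot: [2.654, 0.0, 1.21]
contact_force: [0.2, 0.4, -1.0]
opening: 0.0376
err (array([-0.17,  0.02,  0.32]), array([-0.03, -0.04,  0.08])) F tool [ 0.45 -0.43  0.86] T [ 0.45 -0.06 -0.05]
486 299 328 196 230
-4.0 -2.6 3.2 0.28
-2.0 -4.4 6.4 1.04
0.0 -5.9 6.9 0.5
2.0 -5.4 7.1 0.83
4.0 -5.8 7.2 0.72
6.0 -6.0 6.5 0.26
8.0 -5.9 7.0 0.58
10.0 -5.4 6.3 0.48
12.0 -6.1 5.1 -0.49
14.0 -5.9 5.2 -0.35
16.0 -6.3 5.4 -0.45
```

```bash
python3 -m creep '[[[-0.2,0,0.1,0,0,0,-1],[-0.2,0,0.4,0,0,0,-1],[-0.2,0,0.7,0,0,0,-1],[-0.2,0,1.0,0,0,0,-1],[-0.2,0,1.2,0,0,0,-1],[-0.2,0,1.2,0,0,0,-1]]]'; python3 - <<'E'
from go import *
p,r,o=cur();print("err",rel(tgt(.035),Rfit()),"F tool",r.inv().apply(o["contact_force"]).round(2),"T",r.inv().apply(o["torque"]).round(2))
E
python3 ax.py | head -8
```

```text
time: 7.7
tool_pos: [0.6259, -0.1336, 0.2066]
tool_rot: [2.653, 0.0, 1.21]
contact_force: [-1.1, -2.6, -2.5]
opening: 0.0378
err (array([ 0.05, -0.  ,  0.15]), array([-0.01, -0.02,  0.08])) F tool [-2.8  -1.25  2.2 ] T [ 0.49 -0.4  -0.01]
478 301 330 200 234
-8.0 -3.8 5.6 0.93
-6.0 -5.5 6.7 0.57
-4.0 -6.2 6.8 0.28
-2.0 -6.1 6.4 0.18
0.0 -5.9 6.6 0.32
2.0 -6.3 6.7 0.22
4.0 -6.2 6.4 0.11
```

View pics/seg.png

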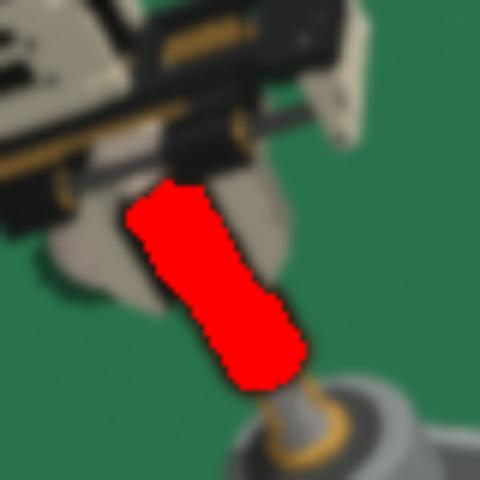

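```bash
python3 -m creep '[[[-0.1,0,0.1,0,0,0,-1],[-0.1,0,0.2,0,0,0,-1],[-0.1,0,0.3,0,0,0,-1],[-0.1,0,0.3,0,0,0,-1]]]'; python3 - <<'E'
from go import *
for i in range(2):
    p,r,o=cur();print("err",rel(tgt(.035),Rfit()),"F tool",r.inv().apply(o["contact_force"]).round(2),"T",r.inv().apply(o["torque"]).round(2)); robot.read_camera("top")
E
```

```text
time: 8.15
tool_pos: [0.6269, -0.1349, 0.2039]
tool_rot: [2.653, 0.0, 1.21]
contact_force: [-0.4, 0.2, -1.9]
opening: 0.0376
err (array([ 0.14,  0.  , -0.15]), array([-0.02, -0.03,  0.08])) F tool [ 0.01 -1.27  1.46] T [ 0.45 -0.09 -0.05]
err (array([ 0.14,  0.  , -0.15]), array([-0.02, -0.03,  0.08])) F tool [ 0.24 -0.78  0.89] T [ 0.4  -0.16 -0.04]
```

Lateral force dropped to about zero, so this is centred. Now pushing over the pads in steps.

```bash
python3 -m creep '[[[0,0,0.2,0,0,0,-1],[0,0,0.5,0,0,0,-1],[0,0,0.8,0,0,0,-1],[0,0,1.1,0,0,0,-1],[0,0,1.4,0,0,0,-1],[0,0,1.4,0,0,0,-1]]]' 50; python3 - <<'E'
from go import *
p,r,o=cur();print("err",rel(tgt(.0),Rfit()),"F tool",r.inv().apply(o["contact_force"]).round(2),"T",r.inv().apply(o["torque"]).round(2))
E
python3 ax.py|head -7
```

```text
time: 8.85
tool_pos: [0.6333, -0.1375, 0.1913]
tool_rot: [2.653, 0.0, 1.21]
contact_force: [1.6, -2.5, -2.8]
opening: 0.0372
err (array([ 0.15, -0.01,  1.91]), array([-0.  , -0.02,  0.08])) F tool [-1.77  0.78  3.64] T [ 0.18 -0.35 -0.07]
470 305 333 205 240
-15.0 -4.2 4.7 0.24
-13.0 -6.0 5.7 -0.12
-11.0 -5.8 6.7 0.46
-9.0 -6.2 6.4 0.1
-7.0 -6.0 6.5 0.24
-5.0 -6.4 6.7 0.14
```

```bash
python3 -m creep '[[[0,0,0.3,0,0,0,-1],[0,0,0.6,0,0,0,-1],[0,0,0.9,0,0,0,-1],[0,0,1.2,0,0,0,-1],[0,0,1.5,0,0,0,-1]]]' 50; python3 - <<'E'
from go import *
p,r,o=cur();print("err",rel(tgt(.0),Rfit()),"F tool",r.inv().apply(o["contact_force"]).round(2),"T",r.inv().apply(o["torque"]).round(2))
E
python3 ax.py|head -7
```

```text
time: 9.4
tool_pos: [0.64, -0.14, 0.1779]
tool_rot: [2.653, 0.0, 1.21]
contact_force: [-1.9, -0.2, 2.3]
opening: 0.0372
err (array([ 0.16, -0.01,  0.39]), array([-0.  , -0.02,  0.08])) F tool [-0.84 -0.43 -2.84] T [ 0.46 -0.31 -0.08]
469 307 336 210 245
-20.0 -5.0 5.3 0.13
-18.0 -6.2 6.3 0.02
-16.0 -6.6 6.8 0.09
-14.0 -6.5 6.6 0.06
-12.0 -6.0 6.2 0.13
-10.0 -6.2 6.4 0.1
```

Over the pads, with about 4 mm left. Pressing gently until the axial force rises.

```bash
python3 -m creep '[[[0,0,0.2,0,0,0,-1],[0,0,0.4,0,0,0,-1],[0,0,0.5,0,0,0,-1],[0,0,0.5,0,0,0,-1]]]' 50; python3 - <<'E'
from go import *
p,r,o=cur();print("err",rel(tgt(.0),Rfit()),"F tool",r.inv().apply(o["contact_force"]).round(2),"T",r.inv().apply(o["torque"]).round(2))
E
python3 ax.py|head -4
```

```text
time: 9.85
tool_pos: [0.6417, -0.1406, 0.1746]
tool_rot: [2.653, 0.0, 1.21]
contact_force: [-13.2, 3.2, 14.9]
opening: 0.0372
err (array([ 0.15, -0.02,  0.01]), array([ 0.01, -0.02,  0.09])) F tool [ -1.67  -4.89 -19.53] T [ 1.34 -0.53 -0.09]
473 308 337 211 246
-21.0 -5.5 6.1 0.31
-19.0 -6.7 7.1 0.2
-17.0 -7.1 6.8 -0.16
```

```bash
python3 -m creep '[[[0,0,0.15,0,0,0,-1],[0,0,0.15,0,0,0,-1],[0,0,0.15,0,0,0,-1]]]' 50; python3 - <<'E'
from go import *
p,r,o=cur();print("err",rel(tgt(.0),Rfit()),"F tool",r.inv().apply(o["contact_force"]).round(2),"T",r.inv().apply(o["torque"]).round(2))
crop("side","h1",280,180,370,270,6)
E
python3 ax.py|head -4
```

```text
time: 10.2
tool_pos: [0.6417, -0.1406, 0.1746]
tool_rot: [2.653, 0.001, 1.21]
contact_force: [-12.2, 3.2, 14.1]
opening: 0.0377
err (array([ 0.15, -0.02,  0.01]), array([ 0.01, -0.01,  0.11])) F tool [ -1.28  -4.48 -18.34] T [ 1.35 -0.49 -0.1 ]
472 308 337 212 246
-21.0 -5.5 6.1 0.31
-19.0 -6.7 7.1 0.2
-17.0 -7.1 6.8 -0.16
```

View pics/h1.png

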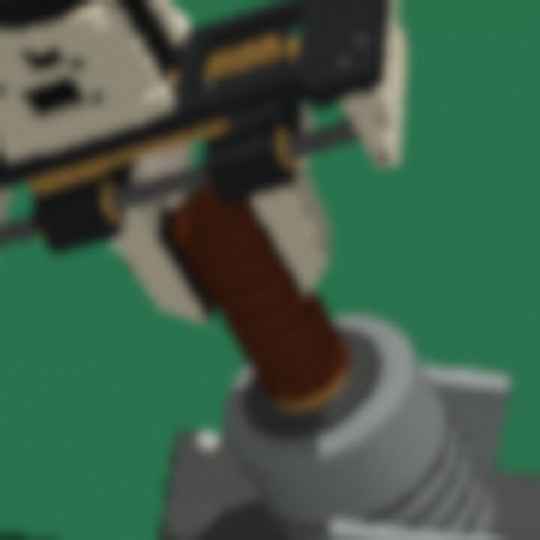

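The sleeve's lower end sits on the brass collar, with only a thin gold rim showing at crop (310,400), and it is stiff under 19 N. Unload, release and retreat along the axis.

```bash
python3 -m creep '[[[0,0,0,0,0,0,-1],[0,0,0,0,0,0,0.2],[0,0,0,0,0,0,0.6],[0,0,0,0,0,0,0.6],[0,0,0,0,0,0,0.6],[0,0,0,0,0,0,0.6]]]' 
python3 -m creep '[[[0,0,-2,0,0,0,0.6],[0,0,-4,0,0,0,0.6],[0,0,-6,0,0,0,0.6],[0,0,-9,0,0,0,0.6],[0,0,-12,0,0,0,0.6],[0,0,-15,0,0,0,0.6],[0,0,-15,0,0,0,0.6]]]'
python3 - <<'E'
from go import *
import fit3
q=np.load("sp.npy");A=np.linspace(0,6.28,25)
pts=[fit3.sp(q,.09,.019,a) for a in A]+[fit3.sp(q,.0,.019,a) for a in A]
crop("side","k1",300,190,360,260,6,pts);crop("side","k2",300,190,360,260,6);crop("top","k3",300,130,360,200,6)
cv2.imwrite("pics/k.png",cv2.resize(np.hstack([cv2.imread(f"pics/k{i}.png") for i in (1,2,3)]),(800,311)))
E
```

```text
time: 10.9
tool_pos: [0.6418, -0.1406, 0.1745]
tool_rot: [2.653, 0.001, 1.21]
contact_force: [-0.5, -0.5, -0.3]
opening: 0.0711
time: 11.6
tool_pos: [0.5764, -0.1155, 0.3117]
tool_rot: [2.645, 0.0, 1.211]
contact_force: [0.4, -0.1, 0.3]
opening: 0.0736
```

View pics/k.png

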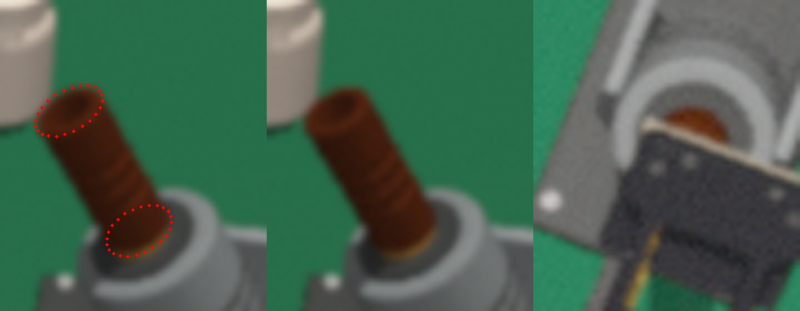

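The sleeve stands alone on the spigot, and both predicted home rings match (top end at 315,215; collar end at 331,242). A quick check that the bystanders haven't moved, then hand in.

```bash
python3 - <<'E'
from go import *
a=cv2.imread("pics/side0.png");b=robot.read_camera("side")[:,:,::-1]
d=np.abs(a.astype(int)-b).sum(2)
for n,(x0,y0,x1,y1) in dict(jar=(285,178,316,220),grey=(234,158,249,190),purple=(228,175,246,208),mallet=(204,332,303,377),empty_control_brown=(250,195,270,230)).items(): print(n,d[y0:y1,x0:x1].mean().round(1))
cv2.imwrite("pics/end.png",b)
E
```

```text
jar 27.7
grey 68.0
purple 13.7
mallet 17.7
empty_control_brown 99.4
```

View pics/end.png

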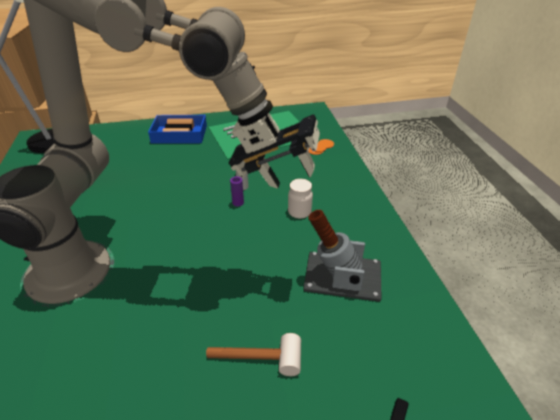

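The side view shows the sleeve fitted (325,232), with the jar (300,198) and mallet (260,353) in place. The grey sleeve is hidden by the gripper here, so I'll check it from above, then hand in.

```bash
python3 - <<'E'
from go import *
a=cv2.imread("pics/top0.png");b=robot.read_camera("top")[:,:,::-1]
print(np.abs(a.astype(int)-b).sum(2)[222:248,135:165].mean(), cur()[2]["contact_force"])
cv2.imwrite("pics/endt.png",np.hstack([a[200:260,90:260],b[200:260,90:260]]).repeat(2,0).repeat(2,1))
E
```

```text
6.220512820512821 [-0.53941044 -1.46258961  0.0673298 ]
```

View pics/endt.png

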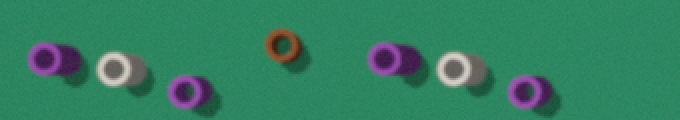

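The grey and purple sleeves are where they were (grey at top view 150,235).

```bash
python3 -c "
from cell import robot
print(robot.hand_in())"
```

```text
the job is handed in; nothing more can be done
None
```

The dark-brown sleeve is on the leaning spigot, pushed over the spring pads until it rests on the brass collar, and released. I handed the job in at about 12 s on the robot's clock.

- **Seated:** In the last push it stopped dead at the height measured for the collar, with 18–20 N of axial force and no further movement. After release, the side view shows it matching the predicted home outline. The top view of it was partly hidden by the gripper.
- **Clear of the robot:** The gripper had backed off about 15 cm along the axis before hand-in, and the wrist force read near zero.
- **Other items:** The jar and mallet look unmoved in the side view. The grey sleeve was hidden there, but the top view shows it where it was.
- **Disagreement:** The machine's foot turned out not to be centred on the machine's stated origin, which put my first spigot estimate about 20 mm off. I took only the yaw from the foot and located the spigot from its own outline.
- **Alignment:** On the nose I moved the sleeve 1–1.5 mm sideways until the lateral force vanished.

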